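Hang the lopsided snack caddy on the sprung scale hook

TASK

Weigh the snack caddy: lift it by its handle, bring the scale's hook arm in under the raised notch of the handle, and let the caddy down slowly (no faster than about 3 cm a second) and gently until the sprung hook carries its whole weight, neither more nor less, before you let go, so that the hook does not drop, bounce or get pushed too far and the caddy does not swing. Leave it hanging level and still from the notch, clear of the counter, and leave the other things on the counter where they are.

Things in the scene. Friction and masses are not known exactly. Their poses are not given: they have to be found in the camera images.
- caddy: Snack caddy to be hung: blue tray 90 (x) x 150 (y) x 35 mm, two glass jars fixed in its +y end (tops at z 52 mm), rigid steel flat-bar handle in the plane x = 0: posts at y +-69, level bar 10 mm thick (x), z 96 to 108, one raised inverted-V notch (32 wide, 16 high) at y +22. Mass unknown, 0.20 to 0.80 kg, centred below the notch, not mid-handle. Origin: centre of underside, z up.
- caddy_grip (a point): Point to grasp: middle of the handle's level bar, 102 mm above the underside, at y = -16 mm in the caddy, 38 mm from the notch. Bar 10 mm thick along x (close the fingers along the caddy's x), 12 mm tall. The weight pulls to one side of this point, so grip firmly. Axes as the caddy's.
- caddy_notch (a point): Point in the crook of the raised notch, under the handle bar, where the top of the hook arm comes to lie: at x = 0, y = +22, z = +108 mm in the caddy. Axes as the caddy's.
- scale: Column scale fixed to the counter: foot 150 x 130 x 16 mm, starting 60 mm from the origin; steel column 28 x 40 mm, axis 154 mm from the origin along +x, 294 mm high with a 50 x 70 mm cap; hook arm pointing to -x. Origin on the counter right under the hook seat, z up.
- hook_seat (a point): Seat on the sprung hook arm: point on the top line of the arm, a level 8 mm round bar along the scale's x, 240 mm above the counter when unloaded; it goes down with the arm. A 20 mm round collar bounds the seat at x +22 mm; at x -24 the tip turns up, ending at x -36 mm, 16 mm above the seat. Axes as the scale's.
- hook (a joint): How far the hook arm has gone down, m: 0 unloaded, 0.11 at the end stop. It begins to sink at 1 N, then 1 mm per 0.08 N (80 N/m), lightly damped: a caddy let go before its whole weight is on the hook drops and bounces; one pushed too far springs up.
- lunchbox: Bystander: closed blue lunchbox with a flap lid, 136 x 186 x 65 mm. Origin at the centre of the underside.
- spoon: Bystander: steel spoon 170 mm long lying along its x. Origin below its middle.
- fork: Bystander: green plastic fork 170 mm long lying along its x. Origin below it.
- jar_low: Bystander: lower of two stacked glass jars, 68 mm across and 65 mm high. Origin at the centre of the underside.
- jar_high: Bystander: upper stacked jar, same size.
- muffin_cup: Bystander: red silicone muffin cup, 68 mm across, 32 mm high. Origin at the centre of the underside.
- mug: Bystander: white mug, 80 mm across and 90 mm high, handle at its +y. Origin at the centre of the underside.
Things that resemble listed ones, but are neither listed nor needed, are in the scene too. What is shaped like the caddy but orange or turquoise is not meant.

How it is judged:
By the outcome, as a careful person would: the job done as asked, in the order asked, and still so for the second after the job is handed in, with the robot touching nothing.
It also fails if it takes over 72 s, if anything falls off the work surface, if the arm or the gripper's body presses on something with over 40 N, if the wrist force passes 120 N, or if a joint passes its speed limit or range.

ROBOT

A 7-joint arm with a two-finger parallel gripper is mounted at the origin on the work surface. World frame = base frame: x ahead of the robot, y to its left, z up, the work surface at z = 0. Lengths are in m, angles in rad, forces in N, time in s.
With the tool pointing down it reaches from about 0.4 to 0.85 m from the base axis. Payload 10.4 kg.
Tool frame: the origin (TCP) lies at the very end of the fingers, on their centre line; the grasp point (between the pads) lies 19 mm behind it (manip.tcp_to_grasp is the distance from the TCP to the grasp point, in m); x points along the fingers, y is the direction in which the jaws open and shut, and the axes are right-handed (so a half turn about x gives the same grasp; the last joint's range is limited). The gripper opens to 85 mm and grips with 20 to 120 N. Pads are 22 mm wide; open, the fingers measure 114 mm over their backs; the gripper's body (76 mm by 85 mm) begins 54 mm behind the grasp point. The pads swing forward as they close: fully open they stand 13 mm farther back than shut.
Start: joints at [-1.129, 0.332, -0.065, 1.46, 0.022, 1.35, -0.088], TCP at [0.28, 0.559, 0.231] pointing down, gripper open.
Joint ranges: [-2.6, 2.6], [-0.5, 2.12], [-1.47, 1.34], [0.16, 2.42], [-1.27, 4.41], [0.06, 2.06], [-2.6, 2.6]. Speed limits (rad/s): [2.22, 2.22, 2.79, 2.79, 3.14, 3.14, 3.14].

INTERFACE

Orientations are given as a unit quaternion [x, y, z, w].
In Python, from workcell import manip, cams, hand_in gives the robot as it stands.
- The arm moves only by the shell command python3 -m handwheel 'ROWS' [FORCE]. ROWS is text: rows parted by semicolons, each of 7 numbers parted by spaces: the shift along the tool's x, y, z in mm, then the turn, a rotation vector about the tool's x, y, z in rad, then the finger opening in mm, from 0 to 85.4. A call has 1 to 8 rows; each row shifts and turns the commanded pose from where the row before left it, along the tool's axes as they then stand; what a row does not reach is not made up. A row lasts 1/10 s, in which the tool goes at most 50 mm and 8.59 degrees, less where a joint would pass 70% of its speed; a pose out of reach is approached as far as the arm can. A call with a gripper value outside its range is refused whole. The fingers move at their own pace and stop on an object; FORCE is the grip in N (left out, the last holds). Time passes only in rows, so rows that do not move let the fingers close. It gives the time, the measured TCP pose, the force and the opening at its end, in the units of the state.
- manip.get_obs(): the state, without advancing time (a new reading comes with each control period).
- cams.camera(name): name is "scene" or "top" or "wrist"; returns a dict with "color" (384x512x3 uint8, blue, green, red), "depth" (384x512 float32, m along the optical axis (not along the pixel's ray), 0 where there is no reading), "camera_matrix" (3x3 intrinsics, pixels), "origin" and "attitude" of the camera in the world; the wrist camera has in their place "T_tool_cam" (4x4, takes a point from camera to tool coordinates, whose origin is the TCP and whose axes are the tool frame's). Camera axes: x right, y down, z forward; pixel columns grow to the right and rows downward; lengths in m; the calibration is good to about 2 mm. A picture is of the moment at which its call begins: read the wrist's pose just before it.
- hand_in(): hands the job in, once; it reports no verdict.
Trained networks look in the newest picture that a camera, given by its name, has taken for a name from the list of things; names that differ only in an ending like _2 or _b are one class to them, and where a whole thing is asked for, a point or a joint stands for the part that bears it (a point fixed in the world has none). Each returns a list of dicts, best first, with "conf" (0 to 1); they miss things now and then, are a little off and sometimes report something else, mostly with a low value. They report only what shows in the picture. A call takes as long as a camera call. They do not tell look-alikes from the thing itself.
- cams.recognise(camera, thing): "box" ([left, top, width, height] in pixels, round what is visible of it).
- cams.outline_of(camera, thing): "region" (384x512 bool, what is visible of it) and "box" ([left, top, width, height] in pixels, round what is visible of it).
The state is a dict: "clock": time; "joint_pos": joint angles; "joint_velocities": joint speeds; "tau": joint torques, N m; "position": TCP position; "ee_rot": TCP orientation; "ft_force": force on the tool from outside, world axes, zero at the start; "torque": the same for the moment, N m; "grip_width": opening from 0.0 (shut) to 1.0 (fully open).
Only numpy, scipy, OpenCV 4.12 (cv2) and the standard library are available. Lean on these libraries where they do the work, as an engineer would, in place of code of your own. Each camera call takes 0.05 s, during which the arm holds its last target.

## Working session

There is one attempt and no reset: what is moved stays moved. The work goes in short steps, Python scripts to look and compute and a shell command to move; the robot and the scene stay as the last step left them, time stands still between calls to the robot, and variables do not carry over. Pictures are saved under pics/ and viewed, and the job is handed in when it is done.

```bash
ls; mkdir -p pics; cat > h.py <<'E'
import numpy as np, cv2
from scipy.spatial.transform import Rotation as R
from workcell import manip, cams, hand_in
def shot(name,fn=None):
    o=manip.get_obs(); c=cams.camera(name)
    if fn: cv2.imwrite('pics/'+fn,c['color'])
    K=np.array(c['camera_matrix'])
    if 'T_tool_cam' in c:
        T=np.eye(4);T[:3,:3]=R.from_quat(o['ee_rot']).as_matrix();T[:3,3]=o['position']
        T=T@np.array(c['T_tool_cam'])
    else:
        T=np.eye(4);a=np.array(c['attitude'])
        T[:3,:3]=a if a.shape==(3,3) else R.from_quat(a).as_matrix()
        T[:3,3]=c['origin']
    d=c['depth'];v,u=np.indices(d.shape)
    P=np.stack([(u-K[0,2])/K[0,0]*d,(v-K[1,2])/K[1,1]*d,d],-1)
    W=P@T[:3,:3].T+T[:3,3]; W[d<=0]=np.nan
    return c,W,T,K
E
python3 - <<'E'
from h import *
o=manip.get_obs();print(o)
for n in ['scene','top','wrist']:
    c,W,T,K=shot(n,n+'0.png'); print(n,{k:v for k,v in c.items() if k not in('color','depth')})
    for t in ['caddy','scale','hook_seat','lunchbox','mug']:
        print(t,[(r['conf'],r['box']) for r in cams.recognise(n,t)])
E
```

```text
pics
{'clock': 0.0, 'joint_pos': array([-1.1285978 ,  0.33286917, -0.06470489,  1.46097777,  0.02159967,
        1.3499074 , -0.08850441]), 'joint_velocities': array([-0.00028696, -0.00134247,  0.00050312,  0.00016795, -0.00103385,
       -0.00073611,  0.00099967]), 'tau': array([-1.37436276e-03, -6.25431561e+01,  4.81486064e-02, -3.91605735e+01,
        1.61113887e-02,  9.99105920e-03,  1.89311044e-05]), 'position': array([0.27997795, 0.55834022, 0.23050024]), 'ee_rot': array([ 0.16233886,  0.68819481, -0.16335768,  0.6880031 ]), 'ft_force': array([0.70055569, 0.23108406, 0.39598986]), 'torque': array([-0.01942352, -0.01893652,  0.00245805]), 'grip_width': 0.9997649291550067}
scene {'camera_matrix': array([[404.70349404,   0.        , 255.81458347],
       [  0.        , 404.70349404, 193.00369011],
       [  0.        ,   0.        ,   1.        ]]), 'origin': array([1.09525099, 0.46624426, 1.08816297]), 'attitude': array([ 0.39724517,  0.85600311, -0.29722557, -0.14529938])}
caddy [(0.96, [262.3, 240.9, 62.1, 64.0]), (0.75, [377.7, 270.5, 65.1, 46.7]), (0.59, [354.6, 191.0, 59.9, 
[... 776 characters left out ...]
.1])]
mug [(0.72, [245.2, 105.0, 29.3, 29.7])]
wrist {'camera_matrix': array([[273.73688388,   0.        , 256.1411266 ],
       [  0.        , 273.73688388, 187.02040439],
       [  0.        ,   0.        ,   1.        ]]), 'T_tool_cam': array([[-6.07293107e-04, -3.26835729e-01,  9.45080969e-01,
        -1.42354970e-01],
       [ 9.99999815e-01, -2.30918204e-04,  5.62724986e-04,
         1.23312327e-03],
       [ 3.43177691e-05,  9.45081136e-01,  3.26835809e-01,
        -8.46302505e-02],
       [ 0.00000000e+00,  0.00000000e+00,  0.00000000e+00,
         1.00000000e+00]])}
caddy [(0.62, [114.3, 372.8, 18.1, 8.3]), (0.21, [181.2, 270.9, 38.7, 57.6])]
scale []
hook_seat []
lunchbox []
mug []
```

View pics/scene0.png

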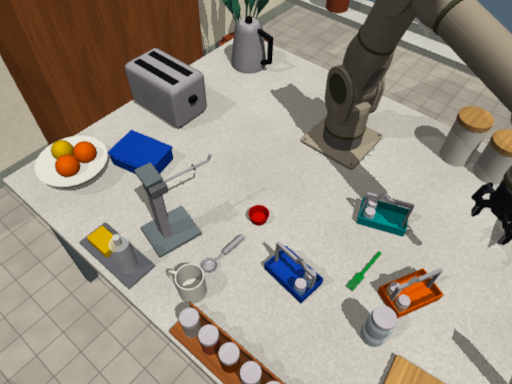

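View pics/top0.png

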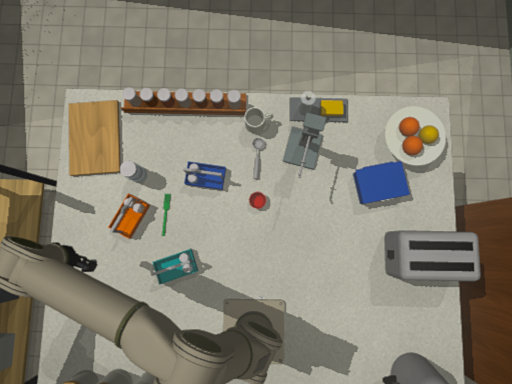

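View pics/wrist0.png

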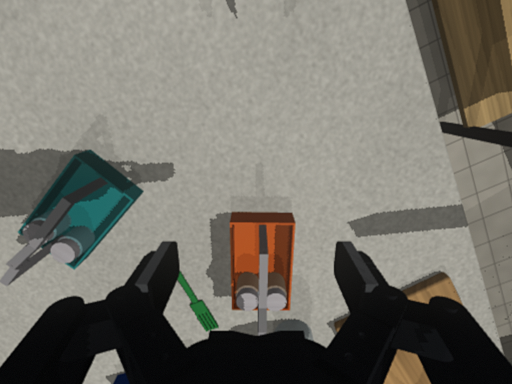

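```bash
python3 - <<'E'
from h import *
for n,b,s in [('scene',(250,230,90,80),'a'),('scene',(120,140,110,120),'b'),('top',(170,145,70,60),'c'),('top',(270,100,80,90),'d')]:
    c,W,T,K=shot(n)
    x,y,w,h=b; im=cv2.resize(c['color'][y:y+h,x:x+w],None,fx=5,fy=5,interpolation=cv2.INTER_CUBIC); 
    cv2.imwrite(f'pics/crop_{s}.png',im)
a=[cv2.imread(f'pics/crop_{s}.png') for s in 'abcd']
out=np.zeros((600,800,3),np.uint8)
for i,im in enumerate(a):
    im=cv2.resize(im,None,fx=min(400/im.shape[1],300/im.shape[0]),fy=min(400/im.shape[1],300/im.shape[0]))
    r,q=divmod(i,2); out[r*300:r*300+im.shape[0],q*400:q*400+im.shape[1]]=im
cv2.imwrite('pics/crops.png',out)
for n in ['top','scene']:
    c,W,T,K=shot(n)
    hsv=cv2.cvtColor(c['color'],cv2.COLOR_BGR2HSV)
    r=cams.outline_of(n,'caddy'); print(n,[(q['conf'],q['box']) for q in r])
    m=(hsv[...,0]>105)&(hsv[...,0]<130)&(hsv[...,1]>150)
    bx=(175,155,60,45) if n=='top' else (255,235,80,75)
    mm=np.zeros_like(m);mm[bx[1]:bx[1]+bx[3],bx[0]:bx[0]+bx[2]]=1
    p=W[m&mm];p=p[~np.isnan(p[:,0])];top=p[(p[:,2]>.028)&(p[:,2]<.042)]
    print(len(p),np.percentile(p[:,2],[5,50,95]),len(top))
    rect=cv2.minAreaRect((top[:,:2]*1000).astype(np.float32));print('rim rect',rect)
    q=W[mm];q=q[(q[:,2]>.085)&(q[:,2]<.14)]
    print('handle',len(q)); print(np.round(q*1000).astype(int)[:60].tolist())
E
```

```text
top [(0.73, [108.0, 191.4, 41.0, 43.9]), (0.68, [182.4, 158.8, 44.6, 30.8]), (0.67, [151.2, 247.3, 48.6, 37.8])]
269 [-0.00138931  0.00372309  0.03641742] 41
rim rect ((555.025390625, 189.42294311523438), (70.72997283935547, 159.50921630859375), 23.546829223632812)
handle 121
[[602, 277, 106], [602, 273, 108], [602, 269, 108], [602, 265, 108], [601, 261, 110], [601, 257, 113], [602, 254, 108], [600, 233, 123], [598, 277, 107], [598, 273, 106], [598, 269, 110], [598, 265, 109], [598, 261, 109], [598, 258, 106], [598, 254, 107], [597, 249, 115], [598, 246, 111], [598, 243, 110], [595, 236, 125], [596, 233, 124], [596, 229, 125], [596, 226, 121], [597, 222, 119], [597, 219, 116], [595, 277, 103], [594, 273, 106], [595, 269, 106], [595, 266, 105], [594, 261, 112], [594, 257, 112], [594, 254, 108], [595, 251, 103], [594, 246, 112], [593, 241, 115], [593, 237, 118], [592, 233, 122], [592, 229, 123], [592, 225, 125], [593, 222, 121], [593, 219, 118], [594, 215, 115], [595, 212, 111], [595, 209, 111], [595, 205, 109], [596, 202, 105], [593, 256, 94], [591, 250, 106], [591, 247, 105], [590, 2
[... 788 characters left out ...]
142, 106], [585, 144, 106], [585, 147, 110], [583, 149, 108], [589, 133, 94], [588, 136, 96], [589, 140, 101], [589, 143, 105], [588, 146, 107], [588, 149, 110], [582, 149, 102], [582, 153, 107], [588, 133, 88], [588, 136, 90], [591, 142, 101], [590, 145, 102], [589, 147, 103], [589, 151, 108], [587, 152, 106], [586, 155, 108], [582, 156, 105], [590, 145, 98], [592, 149, 104], [592, 153, 107], [590, 155, 108], [588, 157, 107], [587, 159, 109], [583, 160, 105], [581, 162, 104], [590, 148, 95], [590, 152, 100], [592, 157, 107], [588, 157, 102], [588, 160, 105], [588, 164, 109], [585, 165, 107], [584, 168, 108], [590, 152, 94], [592, 157, 102], [592, 160, 106], [592, 163, 108], [590, 165, 109]]
```

View pics/crops.png

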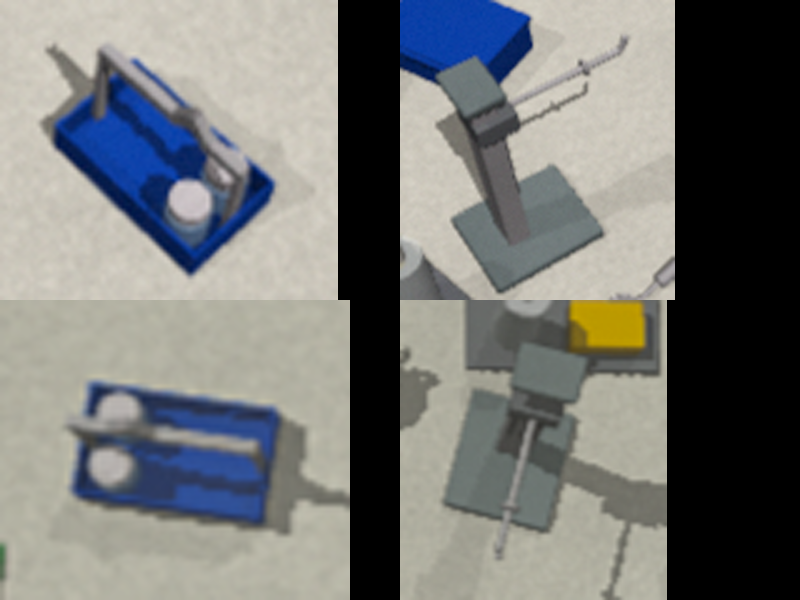

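```bash
python3 - <<'E'
from h import *
def fitline(q,it=6,th=.004):
    w=np.ones(len(q),bool)
    for _ in range(it):
        c=q[w].mean(0);d=np.linalg.svd(q[w]-c)[2][0]
        r=np.linalg.norm((q-c)-np.outer((q-c)@d,d),axis=1);w=r<th
    return c,d,w
for n,bx in [('scene',(120,140,110,120)),('top',(270,100,80,90))]:
    c,W,T,K=shot(n)
    print('res',n)
    P=W[bx[1]:bx[1]+bx[3],bx[0]:bx[0]+bx[2]].reshape(-1,3);P=P[~np.isnan(P[:,0])]
    f=P[(P[:,2]>.010)&(P[:,2]<.022)]
    print('foot',len(f),cv2.minAreaRect((f[:,:2]*1000).astype(np.float32)))
    cap=P[(P[:,2]>.285)&(P[:,2]<.305)];print('cap',len(cap),cap.mean(0) if len(cap) else 0,cv2.minAreaRect((cap[:,:2]*1000).astype(np.float32)))
    a=P[(P[:,2]>.21)&(P[:,2]<.275)]
    # arm points: away from cap
    a=a[a[:,0]<cap[:,0].min()-0.015]
    print('arm',len(a));print(np.round(a*1000).astype(int)[:70].tolist())
    if len(a)>10:
        cc,d,w=fitline(a);d=d*np.sign(d[0]);print(cc,d,w.sum(),'yaw',np.degrees(np.arctan2(d[1],d[0])))
        t=(a-cc)@d;print(t.min(),t.max(),cc+d*t.min())
# caddy handle
for n,bx in [('top',(175,155,60,45)),('scene',(255,235,80,75))]:
    c,W,T,K=shot(n)
    P=W[bx[1]:bx[1]+bx[3],bx[0]:bx[0]+bx[2]].reshape(-1,3)
    q=P[(P[:,2]>.092)&(P[:,2]<.13)]
    d=cv2.fitLine((q[:,:2]).astype(np.float32),cv2.DIST_HUBER,0,1e-4,1e-4).ravel()
    dd=d[:2]*np.sign(d[1]);t=(q[:,:2]-d[2:])@dd;ends=[d[2:]+dd*t.min(),d[2:]+dd*t.max()]
    hi=q[q[:,2]>.118]
    print(n,len(q),d,'yaw',np.degrees(np.arctan2(-dd[0],dd[1])),'ends',ends,'len',np.ptp(t),'mid',(ends[0]+ends[1])/2,'notch',hi.mean(0),len(hi))
E
```

```text
res scene
foot 1543 ((652.71728515625, -249.3397216796875), (467.5727844238281, 282.1083068847656), 58.108646392822266)
cap 418 [ 0.73796824 -0.18711293  0.29225761] ((736.564208984375, -189.655517578125), (72.8301010131836, 50.214500427246094), 76.26007080078125)
arm 159
[[555, -147, 254], [554, -144, 255], [558, -148, 252], [558, -145, 253], [554, -144, 252], [561, -146, 251], [559, -144, 251], [556, -143, 249], [562, -145, 248], [560, -143, 248], [555, -144, 244], [563, -148, 243], [561, -146, 243], [559, -144, 243], [566, -146, 243], [561, -147, 238], [561, -142, 242], [569, -151, 238], [568, -148, 238], [565, -147, 237], [563, -145, 236], [576, -152, 239], [576, -148, 241], [573, -146, 240], [571, -145, 239], [567, -145, 236], [564, -144, 234], [583, -153, 240], [580, -153, 237], [580, -148, 240], [576, -148, 237], [574, -147, 236], [568, -149, 230], [590, -154, 240], [586, -154, 237], [586, -151, 239], [583, -149, 238], [582, -146, 239], [577, -148, 234], [608, -163, 244], [596, -156, 240], [594, -154, 239], [593, -151, 240], [589, -151, 237], [586, -151, 235], [584, -149, 235]
[... 2109 characters left out ...]
, 243], [600, -153, 238], [596, -150, 241]]
[ 0.62634008 -0.15797362  0.23965471] [ 0.96987641 -0.24305345 -0.0162714 ] 63 yaw -14.068728907505713
-0.07724181582189073 0.06397826497766945 [ 0.55142507 -0.13919973  0.24091154]
top 120 [0.11809283 0.99300253 0.5894249  0.19753543] yaw -6.7820473 ends [array([0.58223349, 0.13706525]), array([0.59895387, 0.27766124])] len 0.14158674115839764 mid [0.59059368 0.20736324] notch [0.59289133 0.22935013 0.12208084] 14
scene 274 [0.12412657 0.9922664  0.5969772  0.2202273 ] yaw -7.130319 ends [array([0.58576783, 0.13061993]), array([0.6036363 , 0.27346031])] len 0.14395366208908678 mid [0.59470207 0.20204012] notch [0.59501118 0.22387206 0.12173007] 17
```

```bash
cat >> h.py <<'E'
def goto(pos,yaw,flip=0,o=None):
    """tool down, tool y along +-(cos yaw, sin yaw). prints rotvec (tool) and shift after turn"""
    o=o or manip.get_obs(); Rc=R.from_quat(o['ee_rot']).as_matrix()
    best=None
    for s in (1,-1):
        y=s*np.array([np.cos(yaw),np.sin(yaw),0]);x=np.array([0,0,-1.]);z=np.cross(x,y)
        Rt=np.stack([x,y,z],1);rv=R.from_matrix(Rc.T@Rt).as_rotvec()
        if best is None or (np.linalg.norm(rv)<np.linalg.norm(best[0]))!=bool(flip): best=(rv,Rt)
    rv,Rt=best;d=np.array(pos)-o['position']
    print('pos',np.round(o['position'],4),'tilt/rot needed',np.round(rv,4),'deg',np.degrees(np.linalg.norm(rv)))
    print('shift mm post-turn',np.round(Rt.T@d*1000,1),' in current axes',np.round(Rc.T@d*1000,1))
    print('target tool z',Rt[:,2],'joint',np.round(o['joint_pos'],2),'F',np.round(o['ft_force'],2),'grip',round(o['grip_width'],3))
E
python3 - <<'E'
from h import *
print(R.from_quat(manip.get_obs()['ee_rot']).as_matrix())
goto([0.59,0.188,0.25],np.radians(-7))
goto([0.59,0.188,0.25],np.radians(-7),1)
E
```

```text
[[ 3.56346398e-05  4.48192389e-01  8.93937124e-01]
 [ 9.49639962e-05  8.93937119e-01 -4.48192390e-01]
 [-9.99999995e-01  1.00863016e-04 -1.07070131e-05]]
pos [0.2801 0.5587 0.2313] tilt/rot needed [ 1.2282e+00 -1.0000e-04 -1.0000e-04] deg 70.37223158837959
shift mm post-turn [-18.7 352.7 330.2]  in current axes [ -18.7 -192.5  443.2]
target tool z [-0.12186934 -0.99254615 -0.        ] joint [-1.13  0.33 -0.06  1.46  0.02  1.35 -0.09] F [ 0.55  0.3  -0.15] grip 1.001
pos [0.2801 0.5587 0.2313] tilt/rot needed [-1.9134e+00  1.0000e-04 -1.0000e-04] deg 109.62776872453134
shift mm post-turn [ -18.7 -352.7 -330.2]  in current axes [ -18.7 -192.5  443.2]
target tool z [0.12186934 0.99254615 0.        ] joint [-1.13  0.33 -0.06  1.46  0.02  1.35 -0.09] F [ 0.55  0.3  -0.15] grip 1.001
```

```bash
python3 -m handwheel '0 0 0 0.136 0 0 85;0 0 0 0.136 0 0 85;0 0 0 0.136 0 0 85;0 0 0 0.136 0 0 85;0 0 0 0.136 0 0 85;0 0 0 0.136 0 0 85;0 0 0 0.136 0 0 85;0 0 0 0.136 0 0 85'; python3 -m handwheel '-4 35 33 0.14 0 0 85;-5 35 33 0 0 0 85;-5 35 33 0 0 0 85;-5 35 33 0 0 0 85;0 35 33 0 0 0 85;0 35 33 0 0 0 85;0 35 33 0 0 0 85;0 35 33 0 0 0 85'; python3 - <<'E'
from h import *
goto([0.59,0.188,0.25],np.radians(-7))
E
```

```text
clock: 2.3
position: [0.2801, 0.5587, 0.2314]
ee_rot: [0.497, 0.503, -0.497, 0.503]
ft_force: [-0.2, 0.1, -0.2]
grip_width: 0.996
clock: 3.1
position: [0.5318, 0.2656, 0.2506]
ee_rot: [0.53, 0.469, -0.529, 0.469]
ft_force: [0.6, 1.2, -0.6]
grip_width: 0.993
pos [0.5318 0.2656 0.2506] tilt/rot needed [ 0.0004 -0.0006 -0.0004] deg 0.047710500491730395
shift mm post-turn [ 0.6 67.3 70. ]  in current axes [ 0.6 67.2 70. ]
target tool z [-0.12186934 -0.99254615 -0.        ] joint [-0.8   0.26  0.32  1.54 -0.08  1.36 -0.6 ] F [ 0.63  1.15 -0.61] grip 0.993
```

```bash
python3 -m handwheel '0 33 35 0 0 0 85;0 34 35 0 0 0 85;0 0 0 0 0 0 85;0 0 0 0 0 0 85'; cat >> h.py <<'E'
def fitline(q,it=6,th=.004):
    w=np.ones(len(q),bool)
    for _ in range(it):
        c=q[w].mean(0);d=np.linalg.svd(q[w]-c)[2][0]
        r=np.linalg.norm((q-c)-np.outer((q-c)@d,d),axis=1);w=r<th
    return c,d,w
E
python3 - <<'E'
from h import *
goto([0.59,0.188,0.25],np.radians(-7))
c,W,T,K=shot('wrist','w1.png')
m=(W[...,2]>.098)&(W[...,2]<.13)&(abs(W[...,0]-.592)<.04)&(abs(W[...,1]-.2)<.09)
q=W[m];print(len(q))
d=cv2.fitLine(q[:,:2].astype(np.float32),cv2.DIST_HUBER,0,1e-4,1e-4).ravel();dd=d[:2]*np.sign(d[1]);t=(q[:,:2]-d[2:])@dd
print('yaw',np.degrees(np.arctan2(-dd[0],dd[1])),d[2:]+dd*t.min(),d[2:]+dd*t.max(),np.ptp(t))
nn=np.array([dd[1],-dd[0]]);print('across',np.percentile((q[:,:2]-d[2:])@nn,[1,50,99]))
for lo in np.arange(-.09,.09,.006):
    s=(t>=lo)&(t<lo+.006)
    if s.sum(): print(round(lo,3),np.round(d[2:]+dd*(lo+.003),4),s.sum(),round(np.percentile(q[s,2],95),4))
hsv=cv2.cvtColor(c['color'],cv2.COLOR_BGR2HSV);b=(hsv[...,0]>105)&(hsv[...,0]<130)&(hsv[...,1]>150)&(W[...,2]>.03)&(W[...,2]<.04)&(abs(W[...,0]-.592)<.1)
print('rim',b.sum(),cv2.minAreaRect((W[b][:,:2]*1000).astype(np.float32)))
E
```

```text
clock: 3.5
position: [0.5894, 0.1883, 0.2502]
ee_rot: [-0.53, -0.468, 0.53, -0.468]
ft_force: [-1.3, 0.2, 0.3]
grip_width: 0.998
pos [0.5894 0.1883 0.2502] tilt/rot needed [-0.0026  0.0002  0.    ] deg 0.1482088567501686
shift mm post-turn [0.2 0.7 0.2]  in current axes [0.2 0.7 0.2]
target tool z [-0.12186934 -0.99254615 -0.        ] joint [-0.68  0.32  0.38  1.47 -0.12  1.38 -0.42] F [-1.3   0.19  0.34] grip 0.998
1262
yaw -7.415793 [0.58260214 0.13443362] [0.60107646 0.27637168] 0.14313528999239233
across [-0.00454289 -0.00010477  0.00471808]
-0.078 [0.583  0.1373] 41 0.1093
-0.072 [0.5838 0.1433] 44 0.1093
-0.066 [0.5845 0.1492] 43 0.1087
-0.06 [0.5853 0.1552] 45 0.1089
-0.054 [0.5861 0.1611] 45 0.1089
-0.048 [0.5868 0.1671] 44 0.109
-0.042 [0.5876 0.173 ] 47 0.109
-0.036 [0.5884 0.179 ] 48 0.1091
-0.03 [0.5892 0.1849] 46 0.109
-0.024 [0.5899 0.1909] 49 0.109
-0.018 [0.5907 0.1968] 48 0.1089
-0.012 [0.5915 0.2028] 48 0.1091
-0.006 [0.5923 0.2087] 48 0.1104
0.0 [0.593  0.2147] 50 0.1175
0.006 [0.5938 0.2206] 47 0.1232
0.012 [0.5946 0.2266] 60 0.1257
0.018 [0.5954 0.2325] 73 0.1238
0.024 [0.5961 0.2385] 60 0.1171
0.03 [0.5969 0.2444] 67 0.1123
0.036 [0.5977 0.2504] 60 0.1093
0.042 [0.5985 0.2563] 60 0.1092
0.048 [0.5992 0.2623] 62 0.1091
0.054 [0.6    0.2682] 68 0.1092
0.06 [0.6008 0.2742] 59 0.1091
rim 595 ((591.47314453125, 205.51220703125), (147.11944580078125, 88.5823745727539), 82.83627319335938)
```

View pics/w1.png

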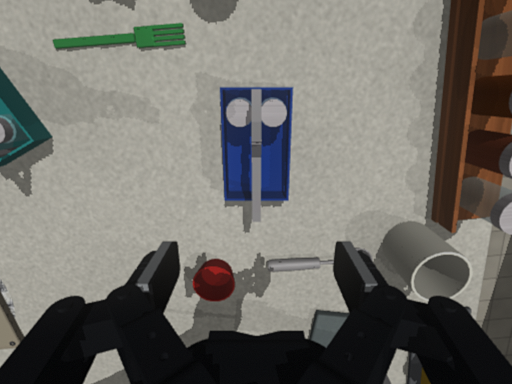

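```bash
python3 -m handwheel '30 0.3 -1.2 0.0035 0 0 85;35 0 0 0 0 0 85;35 0 0 0 0 0 85;35 0 0 0 0 0 85;20 0 0 0 0 0 85;12 0 0 0 0 0 85;0 0 0 0 0 0 85;0 0 0 0 0 0 85' 100;  python3 - <<'E'
from h import *
goto([0.5898,0.1895,0.083],np.radians(-7.35))
f=[]
for i in range(6):
    c=cams.camera('scene');o=manip.get_obs();f.append(np.r_[o['ft_force'],o['torque']])
print(np.mean(f,0).round(3),np.std(f,0).round(3))
cv2.imwrite('pics/s2.png',cv2.resize(c['color'][200:330,220:400],None,fx=4,fy=4))
c=cams.camera('wrist');cv2.imwrite('pics/w2.png',c['color'])
E
```

```text
clock: 4.35
position: [0.5896, 0.1917, 0.0844]
ee_rot: [0.531, 0.468, -0.53, 0.468]
ft_force: [1.6, -0.1, 0.2]
grip_width: 0.991
pos [0.5896 0.1917 0.0844] tilt/rot needed [ 0.0038 -0.0009 -0.001 ] deg 0.2330694587787792
shift mm post-turn [1.4 0.5 2.1]  in current axes [1.4 0.5 2.1]
target tool z [-0.12793015 -0.99178318 -0.        ] joint [-0.66  0.45  0.34  1.66 -0.17  1.06 -0.39] F [ 1.59 -0.08  0.16] grip 0.991
[ 0.115  0.06   0.095  0.011 -0.016  0.016] [0.311 0.327 0.266 0.04  0.027 0.018]
```

View pics/s2.png

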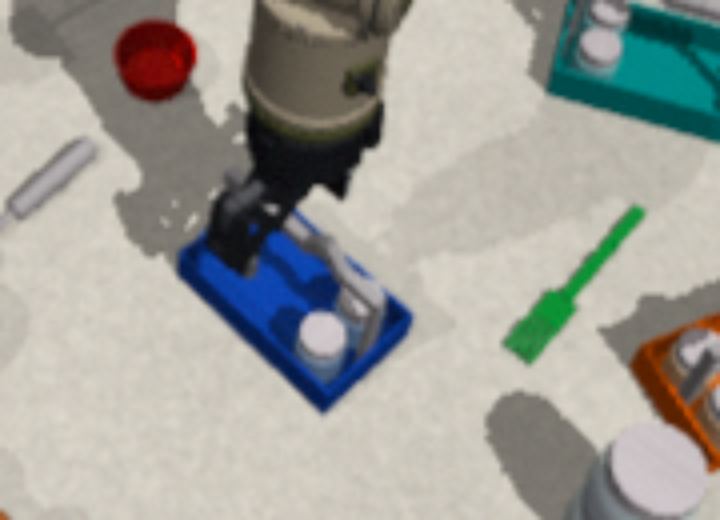

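View pics/w2.png

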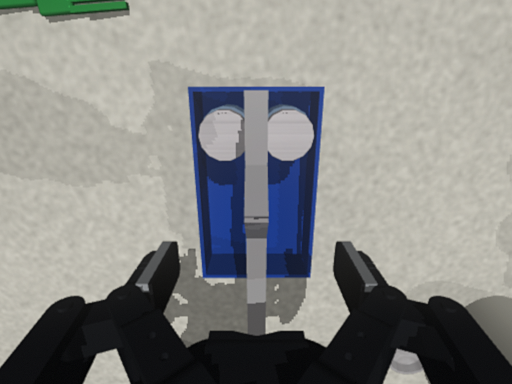

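```bash
python3 - <<'E'
from h import *
goto([0.5898,0.1895,0.083],np.radians(-7.35))
E
python3 -m handwheel '0 0 0 0 0 0 30;0 0 0 0 0 0 30;0 0 0 0 0 0 10;0 0 0 0 0 0 2;0 0 0 0 0 0 0;0 0 0 0 0 0 0;0 0 0 0 0 0 0;0 0 0 0 0 0 0' 100;  python3 - <<'E'
from h import *
goto([0.5898,0.1895,0.083],np.radians(-7.35))
E
```

```text
pos [0.5895 0.1909 0.0839] tilt/rot needed [ 0.0027 -0.0006 -0.0007] deg 0.16445366179058563
shift mm post-turn [0.9 0.5 1.4]  in current axes [0.9 0.5 1.4]
target tool z [-0.12793015 -0.99178318 -0.        ] joint [-0.66  0.45  0.34  1.66 -0.17  1.06 -0.39] F [-0.29 -0.65  0.61] grip 0.994
clock: 5.5
position: [0.5895, 0.1907, 0.0834]
ee_rot: [0.531, 0.468, -0.53, 0.468]
ft_force: [1.1, 0.1, 0.6]
grip_width: 0.093
pos [0.5895 0.1907 0.0834] tilt/rot needed [ 0.0027 -0.0002 -0.0005] deg 0.15908953252561525
shift mm post-turn [0.4 0.5 1.2]  in current axes [0.4 0.5 1.2]
target tool z [-0.12793015 -0.99178318 -0.        ] joint [-0.66  0.45  0.34  1.66 -0.17  1.06 -0.39] F [1.15 0.09 0.6 ] grip 0.093
```

```bash
python3 -m handwheel '0 0 0 0 0 0 0;0 0 0 0 0 0 0;-1 0 0 0 0 0 0;-2 0 0 0 0 0 0;-4 0 0 0 0 0 0;-5 0 0 0 0 0 0;-5 0 0 0 0 0 0;-3 0 0 0 0 0 0' 100; python3 -m handwheel '0 0 0 0 0 0 0;0 0 0 0 0 0 0;0 0 0 0 0 0 0;0 0 0 0 0 0 0' ; python3 - <<'E'
from h import *
f=[]
for i in range(8):
    c,W,T,K=shot('wrist');o=manip.get_obs();f.append(np.r_[o['ft_force'],o['torque']])
print(np.mean(f,0).round(3),np.std(f,0).round(3))
cv2.imwrite('pics/w3.png',c['color'])
goto([0.5898,0.1895,0.083],np.radians(-7.35))
p=o['position']
m=(W[...,2]>.085)&(W[...,2]<.16)&(abs(W[...,0]-.592)<.05)&(W[...,1]>p[1]+.015)&(W[...,1]<.3)
q=W[m];t=q[:,1]
for lo in np.arange(.2,.29,.008):
    s=(t>=lo)&(t<lo+.008)
    if s.sum()>5: print(round(lo+.004,3),s.sum(),np.round(np.median(q[s,0]),4),np.round(np.percentile(q[s,2],[50,90]),4))
E
```

```text
clock: 6.3
position: [0.5894, 0.1908, 0.1041]
ee_rot: [0.531, 0.468, -0.53, 0.468]
ft_force: [-0.2, -0.0, -6.3]
grip_width: 0.093
clock: 6.7
position: [0.5891, 0.1907, 0.1031]
ee_rot: [-0.53, -0.468, 0.53, -0.468]
ft_force: [0.2, 0.4, -5.9]
grip_width: 0.095
[ 0.193  0.241 -5.129 -0.158  0.028 -0.01 ] [0.358 0.374 0.338 0.027 0.023 0.027]
pos [0.5892 0.1908 0.1033] tilt/rot needed [ 0.0028 -0.0001  0.    ] deg 0.15824178415169482
shift mm post-turn [20.3  0.7  1.2]  in current axes [20.3  0.7  1.2]
target tool z [-0.12793015 -0.99178318 -0.        ] joint [-0.66  0.43  0.35  1.64 -0.16  1.1  -0.39] F [ 0.24  0.07 -4.9 ] grip 0.094
0.204 688 0.5669 [0.1531 0.1588]
0.212 467 0.5608 [0.1536 0.1588]
0.22 186 0.593 [0.1388 0.1417]
0.228 469 0.5943 [0.1432 0.1444]
0.236 577 0.5949 [0.137  0.1404]
0.244 480 0.5959 [0.1291 0.1321]
0.252 415 0.5969 [0.1271 0.128 ]
0.26 446 0.598 [0.1271 0.1278]
0.268 474 0.5991 [0.127  0.1278]
0.276 291 0.5997 [0.127  0.1278]
```

View pics/w3.png

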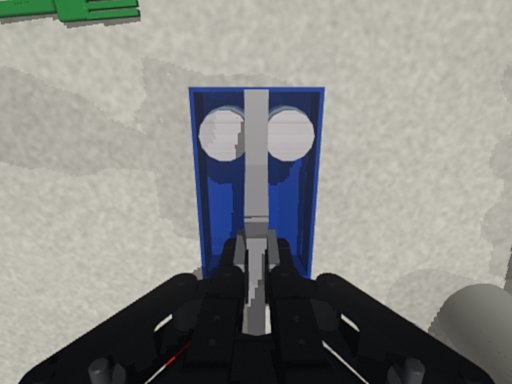

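```bash
python3 -m handwheel '-8 0 0 0 0 0 0;-16 0 0 0 0 0 0;-20 0 0 0 0 0 0;-22 0 0 0 0 0 0;-22 0 0 0 0 0 0;-22 0 0 0 0 0 0;-20 -4 6 0 0 0 0;-12 -10 14 0 0 0 0' 100; python3 -m handwheel '-6 -12 20 0 0 0 0;0 -12 26 0 0 0 0;0 -4 30 0 0 0 0;0 0 30 0.01 0 0 0;0 0 30 0.02 0 0 0;0 0 30 0.02 0 0 0;0 0 30 0.02 0 0 0;0 0 30 0.02 0 0 0';python3 -m handwheel '0 0 30 0.02 0 0 0;0 0 28 0.007 0 0 0;0 0 22 0 0 0 0;0 0 14 0 0 0 0;0 0 6 0 0 0 0;0 0 0 0 0 0 0;0 0 0 0 0 0 0'; python3 - <<'E'
from h import *
goto([0.5005,-.1668,0.2513],np.radians(-14.1))
c,W,T,K=shot('wrist','w4.png')
np.save('W4.npy',W)
E
```

```text
clock: 7.9
position: [0.5736, 0.1736, 0.2485]
ee_rot: [0.531, 0.468, -0.529, 0.468]
ft_force: [-0.5, -0.3, -4.5]
grip_width: 0.094
clock: 8.7
position: [0.5118, -0.0493, 0.2523]
ee_rot: [0.552, 0.443, -0.551, 0.443]
ft_force: [1.3, 0.0, -5.5]
grip_width: 0.092
clock: 9.4
position: [0.4894, -0.1435, 0.2513]
ee_rot: [0.557, 0.436, -0.556, 0.436]
ft_force: [0.5, 0.1, -4.6]
grip_width: 0.095
pos [ 0.4894 -0.1435  0.2513] tilt/rot needed [ 0.0049 -0.0005  0.    ] deg 0.2803115758518041
shift mm post-turn [ 0.  16.5 19.9]  in current axes [ 0.  16.4 20. ]
target tool z [-0.24361501 -0.96987202 -0.        ] joint [-0.39  0.05  0.62  1.76 -0.03  1.34 -0.01] F [ 0.46  0.07 -4.58] grip 0.095
```

View pics/w4.png

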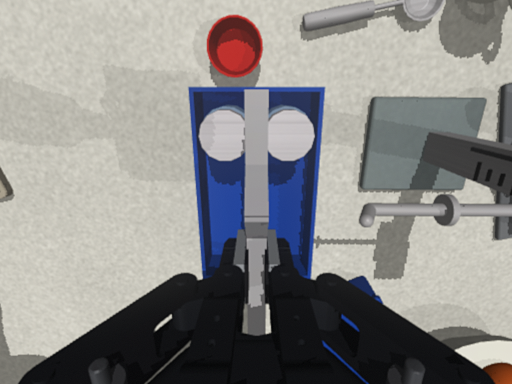

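```bash
python3 - <<'E'
from h import *
o=manip.get_obs();Rc=R.from_quat(o['ee_rot']).as_matrix();p=o['position']
W=np.load('W4.npy')
Q=(W-p)@Rc*1000  # tool coords mm
a=Q[195:235,355:512].reshape(-1,3);wz=W[195:235,355:512,2].ravel()
s=wz>.2
a=a[s];print(len(a))
body=a[(a[:,1]>55)]
c,d,w=fitline(a,th=4);d*=np.sign(d[1]);print('arm line c',c.round(1),'d',d.round(4),w.sum(),'yawdiff deg',np.degrees(np.arctan2(d[2],d[1])))
for lo in np.arange(20,160,5):
    k=(a[:,1]>=lo)&(a[:,1]<lo+5)
    if k.sum()>3:print(lo+2.5,k.sum(),'z',np.percentile(a[k,2],[2,50,98]).round(1),'worldz',(np.percentile(wz[s][k],[50,95])*1000).round(1))
print('handle/notch')
h=Q[90:240,235:275].reshape(-1,3);hz=W[90:240,235:275,2].ravel()
for lo in np.arange(-90,-15,3):
    k=(h[:,2]>=lo)&(h[:,2]<lo+3)&(hz>.22)
    if k.sum()>3:print(lo+1.5,k.sum(),'y',np.percentile(h[k,1],[2,50,98]).round(1),'wz',(np.percentile(hz[k],[50,95])*1000).round(1))
E
```

```text
2442
arm line c [ 12.1 112.6 -17.2] d [-9.000e-04  9.999e-01  1.370e-02] 1504 yawdiff deg 0.7840205618606032
57.5 34 z [-18.7 -16.4 -14. ] worldz [253.  255.1]
62.5 157 z [-20.3 -18.2 -13.2] worldz [254.3 256.3]
67.5 95 z [-20.2 -19.4 -15.6] worldz [245.1 254.3]
72.5 65 z [-20.2 -18.8 -14.3] worldz [239.2 243.6]
77.5 97 z [-20.  -17.2 -13.5] worldz [239.2 240.7]
82.5 96 z [-20.  -17.3 -13.4] worldz [239.3 240.4]
87.5 97 z [-20.  -17.5 -13.2] worldz [239.2 240.6]
92.5 108 z [-19.9 -17.2 -12.1] worldz [239.  240.4]
97.5 103 z [-19.8 -17.  -12.2] worldz [239.2 240.5]
102.5 109 z [-20.1 -17.4 -12.2] worldz [239.2 240.5]
107.5 102 z [-19.8 -17.2 -12.5] worldz [239.4 240.4]
112.5 105 z [-19.8 -17.  -12.4] worldz [239.2 240.6]
117.5 565 z [-25.5 -18.1  -6.7] worldz [240.3 245.9]
122.5 48 z [-25.3 -19.8  -9.6] worldz [243.7 246.3]
127.5 82 z [-19.7 -17.2 -12.7] worldz [239.3 240.7]
132.5 109 z [-19.7 -17.4 -12.4] worldz [239.2 240.5]
137.5 100 z [-19.6 -17.  -12.7] worldz [239.2 240.5]
142.5 109 z [-19.6 -16.9 -12.6] worldz [239.1 240.7]
147.5 107 z [-19.6 -16.7 -12.6] worldz [239.3 240.6]
1
[... 523 characters left out ...]
5.2 276.1]
-58.5 162 y [-11.2   0.1   7.3] wz [275.2 276.2]
-55.5 158 y [-4.6 -0.2  7.1] wz [275.4 276.6]
-52.5 205 y [-8.1 -0.2  4.7] wz [277.8 279.8]
-49.5 212 y [-9.2 -0.2  4.9] wz [280.9 282.8]
-46.5 220 y [-10.8  -0.2   4.9] wz [283.8 285.9]
-43.5 225 y [-4.8 -0.2  4.8] wz [286.9 289. ]
-40.5 226 y [-4.7  0.2  4.7] wz [290.  292.2]
-37.5 162 y [-4.7 -0.2  4.7] wz [291.7 292.9]
-34.5 129 y [-4.7  0.2  4.7] wz [291.8 292.9]
-31.5 71 y [-4.9  0.2  4.7] wz [289.  290.2]
-28.5 68 y [-4.9 -0.2  4.7] wz [286.2 287.4]
-25.5 62 y [-4.7 -0.2  4.7] wz [283.  284.1]
-22.5 59 y [-4.8  0.3  4.8] wz [279.9 281.3]
-19.5 52 y [-5.  -0.4  4.6] wz [277.  278.2]
-16.5 17 y [-4.4  0.3  4.5] wz [275.6 276. ]
```

```bash
python3 -m handwheel '0 0 0 0.008 0 0 0;0 0 8 0 0 0 0;0 0 8 0 0 0 0;0 0 3.6 0 0 0 0;0 3 0 0 0 0 0;0 10 0 0 0 0 0;0 15 0 0 0 0 0;0 18 0 0 0 0 0' 100; python3 -m handwheel '0 18 0 0 0 0 0;0 15 0 0 0 0 0;0 10 0 0 0 0 0;0 4 0 0 0 0 0;0 0 0 0 0 0 0;0 0 0 0 0 0 0;0 0 0 0 0 0 0;0 0 0 0 0 0 0'; cat > chk.py <<'E'
from h import *
import sys
fn=sys.argv[1]
f=[]
for i in range(int(sys.argv[2]) if len(sys.argv)>2 else 1):
    o=manip.get_obs();c,W,T,K=shot('wrist',fn)
    f.append(np.r_[o['ft_force'],o['torque']])
print('F,T',np.mean(f,0).round(3),np.std(f,0).round(2),len(f))
Rc=R.from_quat(o['ee_rot']).as_matrix();p=o['position']
print('pos',p.round(4),'tool x',Rc[:,0].round(4),'yaw tool y',np.degrees(np.arctan2(Rc[1,1],Rc[0,1])).round(2),o['grip_width'].round(3),o['clock'])
Q=(W-p)@Rc*1000
near=(Q[...,0]<70)&(Q[...,0]>-60)
a=Q[near];wz=W[near][:,2]*1000
for lo in list(range(-50,-8,4))+list(range(8,60,4)):
    k=(a[:,1]>=lo)&(a[:,1]<lo+4)&(a[:,2]>-62)&(a[:,2]<-22)&(a[:,0]<30)&(a[:,0]>-14)
    if k.sum()>8:print('y',lo+2,k.sum(),'z',np.percentile(a[k,2],[2,50,98]).round(1),'wz',np.percentile(wz[k],[5,50,95]).round(1))
for lo in np.arange(-88,-15,4):
    k=(a[:,2]>=lo)&(a[:,2]<lo+4)&(abs(a[:,1])<4.5)&(a[:,0]<20)
    if k.sum()>3:print('hz',lo+2,k.sum(),'wz',np.percentile(wz[k],[50,95]).round(1))
E
python3 chk.py w5.png
```

```text
clock: 10.25
position: [0.5299, -0.1747, 0.2513]
ee_rot: [0.559, 0.434, -0.558, 0.434]
ft_force: [-0.0, 0.7, -4.7]
grip_width: 0.091
clock: 11.05
position: [0.574, -0.1865, 0.2515]
ee_rot: [0.559, 0.434, -0.558, 0.434]
ft_force: [-0.7, 0.3, -3.9]
grip_width: 0.094
F,T [-0.698  0.343 -3.936 -0.138  0.02  -0.041] [0. 0. 0. 0. 0. 0.] 1Traceback (most recent call last):
  File "chk.py", line 10, in <module>
    print('pos',p.round(4),'tool x',Rc[:,0].round(4),'yaw tool y',np.degrees(np.arctan2(Rc[1,1],Rc[0,1])).round(2),o['grip_width'].round(3),o['clock'])
                                                                                                                   ^^^^^^^^^^^^^^^^^^^^^
AttributeError: 'float' object has no attribute 'round'
```

View pics/w5.png

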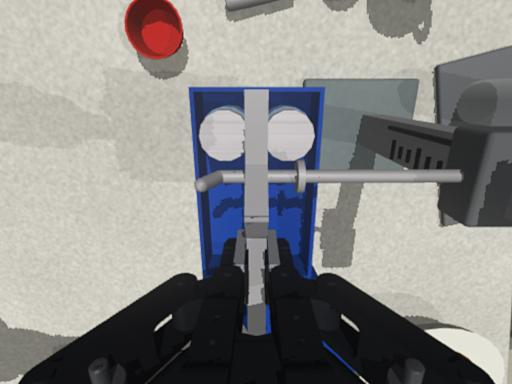

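```bash
sed -i "s/o\['grip_width'\].round(3)/round(o['grip_width'],3)/" chk.py; python3 chk.py w5.png 4
```

```text
F,T [ 0.204  0.32  -4.685 -0.162  0.067 -0.01 ] [0.32 0.14 0.23 0.02 0.04 0.02] 4
pos [ 0.5741 -0.1866  0.2514] tool x [ 3.e-04  3.e-04 -1.e+00] yaw tool y -14.35 0.091 11.25
y -32 77 z [-41.5 -38.6 -34.6] wz [252.  254.7 256.2]
y -28 135 z [-41.8 -39.5 -34.8] wz [246.2 253.4 255.8]
y -24 136 z [-41.7 -39.3 -35.1] wz [239.4 246.5 251.4]
y -20 98 z [-41.5 -38.8 -34.4] wz [236.9 239.8 243.8]
y -16 89 z [-41.6 -38.5 -34.1] wz [237.2 239.1 240.5]
y -12 92 z [-41.6 -38.7 -34.1] wz [236.5 239.3 240.4]
y -8 71 z [-41.7 -39.  -34.4] wz [235.3 239.  240.2]
y 10 96 z [-41.8 -38.7 -34.2] wz [235.7 238.9 240.3]
y 14 96 z [-42.1 -38.8 -34.2] wz [236.5 239.1 240.8]
y 18 95 z [-41.7 -38.7 -34.1] wz [236.1 239.2 240.7]
y 22 184 z [-46.9 -39.4 -28.9] wz [231.3 239.2 244.2]
y 26 225 z [-47.7 -40.5 -28.9] wz [237.8 244.2 246.2]
y 30 69 z [-41.8 -38.9 -33.9] wz [236.7 239.1 240.5]
y 34 95 z [-41.9 -38.6 -34.2] wz [236.3 239.  240.2]
y 38 93 z [-41.8 -39.  -34.2] wz [236.2 239.  240.6]
y 42 95 z [-41.8 -39.  -34.1] wz [236.4 239.  240.4]
y 46 87 z [-41.7 -39.2 -35.3] wz [235.7 239.4 240.5]
y 50 89 z [-41.8 -39.1 -35.1] wz [236.5 239.2 240.3]
y 54 89 z [-41.8 -39.2 -35. ] wz [236.7 239.1 240.5]
y 58 85 z [-41.8 -38.9 -35.1] wz [236.4 239.3 240.6]
hz -86 154 wz [275.1 276. ]
hz -82 219 wz [275.1 276.3]
hz -78 220 wz [275.1 276.1]
hz -74 210 wz [275.2 276.4]
hz -70 198 wz [275.1 276.3]
hz -66 183 wz [275.3 276.2]
hz -62 183 wz [275.2 276.2]
hz -58 179 wz [275.3 276.2]
hz -54 218 wz [276.8 279.1]
hz -50 228 wz [280.5 282.9]
hz -46 261 wz [284.6 287. ]
hz -42 270 wz [288.8 291. ]
hz -38 224 wz [291.6 292.8]
hz -34 124 wz [291.5 293.1]
hz -30 86 wz [287.2 289.1]
hz -26 75 wz [283.1 285.2]
hz -22 63 wz [279.5 281.3]
hz -18 97 wz [275.9 277.2]
hz -14 143 wz [275.7 284. ]
```

```bash
python3 -m handwheel '0 1 -1.2 0 0 0 0;0 0 0 0 0 0 0;0 0 0 0 0 0 0' 100; python3 chk.py w6.png 24 | grep -v '^hz'
```

```text
clock: 11.6
position: [0.5755, -0.1857, 0.2512]
ee_rot: [-0.558, -0.434, 0.559, -0.434]
ft_force: [0.0, -0.1, -5.5]
grip_width: 0.093
F,T [ 3.300e-02  6.200e-02 -4.803e+00 -1.750e-01  4.500e-02 -2.000e-03] [0.49 0.51 0.48 0.03 0.03 0.03] 24
pos [ 0.5755 -0.1858  0.2513] tool x [ 0.e+00  1.e-04 -1.e+00] yaw tool y -14.35 0.095 12.75
y -36 9 z [-38.4 -37.1 -35.3] wz [252.6 253.5 254.7]
y -32 100 z [-40.5 -37.7 -33.3] wz [251.7 254.8 256.1]
y -28 142 z [-40.6 -38.4 -34. ] wz [245.4 251.8 255.4]
y -24 130 z [-40.6 -38.3 -34. ] wz [237.8 244.1 249. ]
y -20 99 z [-40.6 -37.7 -33.1] wz [236.  239.  240.9]
y -16 91 z [-40.5 -37.6 -32.8] wz [235.4 239.1 240.3]
y -12 96 z [-40.6 -37.7 -32.9] wz [235.8 239.  240.2]
y -8 70 z [-40.6 -37.8 -32.9] wz [235.9 239.1 240.6]
y 10 94 z [-40.6 -37.6 -32.9] wz [235.9 238.9 240.5]
y 14 97 z [-40.6 -37.8 -33. ] wz [236.  239.  240.5]
y 18 90 z [-40.7 -37.9 -33.8] wz [236.3 239.2 240.2]
y 22 211 z [-46.3 -38.5 -28.1] wz [232.9 240.1 246. ]
y 26 159 z [-46.5 -39.4 -28.8] wz [236.9 244.5 246.6]
y 30 90 z [-43.  -37.9 -33.9] wz [236.1 239.  240.4]
y 34 87 z [-40.6 -37.9 -34. ] wz [235.9 239.4 240.4]
y 38 89 z [-40.6 -38.  -33.9] wz [236.1 239.3 240.3]
y 42 86 z [-40.6 -37.9 -34.1] wz [236.1 239.2 240.9]
y 46 90 z [-40.7 -38.  -33.9] wz [236.2 239.2 240.5]
y 50 87 z [-40.7 -38.  -33.9] wz [236.6 239.3 240.4]
y 54 88 z [-40.7 -37.8 -33.8] wz [236.5 239.3 240.6]
y 58 88 z [-40.7 -38.1 -33.8] wz [236.6 239.2 240.4]
```

```bash
python3 -m handwheel '1 0 0 0 0 0 0;2 0 0 0 0 0 0;2.5 0 0 0 0 0 0;2.5 0 0 0 0 0 0;2.5 0 0 0 0 0 0;2.5 0 0 0 0 0 0;2.5 0 0 0 0 0 0;2.5 0 0 0 0 0 0' 100;python3 -m handwheel '2.5 0 0 0 0 0 0;2.5 0 0 0 0 0 0;2.5 0 0 0 0 0 0;2.5 0 0 0 0 0 0;2 0 0 0 0 0 0;1 0 0 0 0 0 0;0 0 0 0 0 0 0'; python3 chk.py w7.png 4
```

```text
clock: 13.6
position: [0.5755, -0.1857, 0.233]
ee_rot: [0.559, 0.434, -0.559, 0.434]
ft_force: [-0.3, 0.6, -5.5]
grip_width: 0.094
clock: 14.3
position: [0.5754, -0.1857, 0.2202]
ee_rot: [-0.559, -0.434, 0.559, -0.434]
ft_force: [0.4, -0.2, -5.3]
grip_width: 0.093
F,T [ 0.216 -0.021 -5.021 -0.188  0.043  0.021] [0.22 0.18 0.51 0.01 0.02 0.02] 4
pos [ 0.5756 -0.1858  0.2204] tool x [ 2.e-04  0.e+00 -1.e+00] yaw tool y -14.35 0.091 14.45
y 22 39 z [-46.2 -41.2 -27.9] wz [228.  231.9 234.2]
hz -86 153 wz [244. 245.]
hz -82 218 wz [244.1 245.2]
hz -78 220 wz [244.1 245.2]
hz -74 209 wz [244.3 245.2]
hz -70 200 wz [244.1 245.2]
hz -66 184 wz [244.3 245.3]
hz -62 184 wz [244.4 245.3]
hz -58 176 wz [244.3 245.2]
hz -54 215 wz [245.6 247.7]
hz -50 235 wz [249.6 251.8]
hz -46 256 wz [253.6 256. ]
hz -42 281 wz [257.6 260.1]
hz -38 224 wz [260.6 261.8]
hz -34 122 wz [260.5 261.9]
hz -30 83 wz [256.3 258.1]
hz -26 77 wz [252.3 254.3]
hz -22 66 wz [248.3 250.5]
hz -18 92 wz [244.9 245.9]
hz -14 155 wz [244.8 252.5]
```

View pics/w7.png

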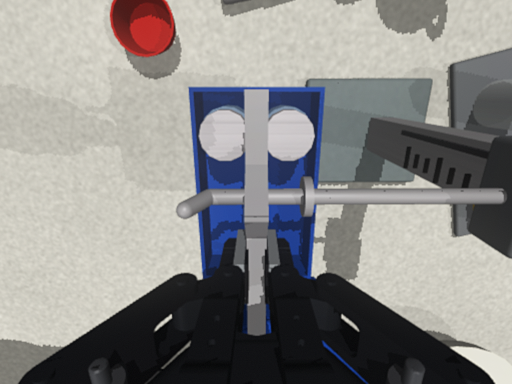

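```bash
python3 -m handwheel '1 0 0 0 0 0 0;2 0 0 0 0 0 0;2 0 0 0 0 0 0;2 0 0 0 0 0 0;2 0 0 0 0 0 0;2 0 0 0 0 0 0;2 0 0 0 0 0 0;2 0 0 0 0 0 0' 100;python3 -m handwheel '2 0 0 0 0 0 0;2 0 0 0 0 0 0;2 0 0 0 0 0 0;2 0 0 0 0 0 0;1 0 0 0 0 0 0;0 0 0 0 0 0 0;0 0 0 0 0 0 0'; sed -i 's/(a\[:,0\]>-14)/(a[:,0]>-40)/' chk.py; python3 chk.py w8.png 12
```

```text
clock: 15.3
position: [0.5755, -0.1857, 0.2052]
ee_rot: [0.559, 0.434, -0.558, 0.434]
ft_force: [-0.3, 0.2, -3.4]
grip_width: 0.097
clock: 16.0
position: [0.5755, -0.1858, 0.1964]
ee_rot: [0.559, 0.434, -0.558, 0.434]
ft_force: [-1.2, 0.4, -2.1]
grip_width: 0.095
F,T [-0.054 -0.354 -2.478 -0.149  0.07  -0.01 ] [0.52 0.65 0.41 0.02 0.02 0.03] 12
pos [ 0.5755 -0.1858  0.1963] tool x [ 1.e-04  0.e+00 -1.e+00] yaw tool y -14.35 0.096 16.55
y -36 15 z [-39.2 -37.6 -35.9] wz [233.5 234.6 235.2]
y -32 130 z [-40.6 -38.8 -34. ] wz [230.1 235.  236. ]
y -28 261 z [-40.7 -38.7 -33.9] wz [224.7 232.  235.7]
y -24 223 z [-40.6 -38.4 -33.9] wz [218.6 224.4 229.4]
y -20 145 z [-40.5 -37.8 -33.8] wz [217.2 219.6 222. ]
y -16 134 z [-40.6 -38.  -33.6] wz [217.1 219.7 220.9]
y -12 139 z [-40.6 -38.  -33.7] wz [217.3 219.8 221.1]
y -8 130 z [-40.6 -38.  -33.7] wz [217.1 219.8 221.2]
y 10 147 z [-40.7 -38.2 -33.5] wz [216.1 219.8 221. ]
y 14 142 z [-40.7 -38.3 -33.7] wz [216.4 219.8 221.1]
y 18 151 z [-40.9 -38.2 -33.9] wz [215.8 219.7 221.2]
y 22 385 z [-46.4 -38.9 -28. ] wz [212.  220.6 226.4]
y 26 2
[... 307 characters left out ...]
9.7 220.8]
y 50 141 z [-40.8 -38.1 -33.7] wz [216.7 219.7 221.1]
y 54 144 z [-40.8 -38.1 -33.4] wz [216.6 219.7 221.3]
y 58 152 z [-40.8 -38.3 -33.6] wz [216.5 219.9 221.2]
hz -86 154 wz [220.3 221.4]
hz -82 219 wz [220.3 221.5]
hz -78 220 wz [220.3 221.5]
hz -74 214 wz [220.5 221.4]
hz -70 195 wz [220.4 221.4]
hz -66 189 wz [220.5 221.3]
hz -62 182 wz [220.4 221.3]
hz -58 174 wz [220.4 221.6]
hz -54 217 wz [221.6 223.7]
hz -50 233 wz [225.6 227.7]
hz -46 264 wz [229.7 231.8]
hz -42 284 wz [233.7 236.2]
hz -38 216 wz [236.7 237.9]
hz -34 129 wz [236.7 237.6]
hz -30 79 wz [232.5 234.1]
hz -26 76 wz [228.5 230.3]
hz -22 67 wz [224.6 226.6]
hz -18 93 wz [220.8 221.9]
hz -14 153 wz [220.7 229.5]
```

View pics/w8.png

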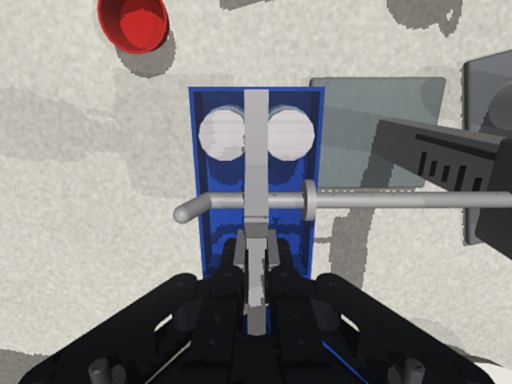

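```bash
python3 -m handwheel '1 0 0.6 0 0 0 0;2 0 0 0 0 0 0;2 0 0 0 0 0 0;2 0 0 0 0 0 0;2 0 0 0 0 0 0;1 0 0 0 0 0 0;0 0 0 0 0 0 0;0 0 0 0 0 0 0' 100; python3 chk.py w9.png 16 | egrep "F,T|pos|y -16|y 14|y 42|hz -38"
```

```text
clock: 17.4
position: [0.5755, -0.186, 0.1863]
ee_rot: [0.559, 0.434, -0.558, 0.434]
ft_force: [0.9, 4.9, -1.9]
grip_width: 0.097
F,T [ 1.213e+00  5.148e+00 -1.660e+00  9.260e-01 -2.240e-01 -5.000e-03] [0.61 0.64 0.49 0.06 0.03 0.03] 16
pos [ 0.5755 -0.186   0.1863] tool x [ 2.e-04  5.e-04 -1.e+00] yaw tool y -14.34 0.09 18.15
y -16 144 z [-40.8 -38.2 -33.5] wz [206.9 209.9 211. ]
y 14 141 z [-41.  -38.3 -33.6] wz [207.1 209.8 210.9]
y 42 145 z [-41.  -38.1 -33.2] wz [207.  209.9 211.1]
hz -38 221 wz [226.8 228. ]
```

```bash
python3 -m handwheel '0 0 -0.3 0 0 0 0;0 0 -0.25 0 0 0 0;0 0 0 0 0 0 0;0 0 0 0 0 0 0;0 0 0 0 0 0 0' 100; python3 chk.py w9.png 16 | egrep "F,T|pos|y -16|y 14|y 42|hz -38"
```

```text
clock: 18.7
position: [0.5754, -0.1859, 0.1863]
ee_rot: [-0.559, -0.434, 0.559, -0.434]
ft_force: [1.1, 2.9, -1.3]
grip_width: 0.09
F,T [ 0.927  2.639 -1.499  0.507 -0.166 -0.007] [0.74 0.58 0.49 0.07 0.03 0.02] 16
pos [ 0.5754 -0.1859  0.1863] tool x [-0.  0. -1.] yaw tool y -14.36 0.096 19.45
y -16 145 z [-40.8 -38.2 -33.6] wz [206.4 209.6 211. ]
y 14 141 z [-40.9 -38.2 -33.7] wz [206.5 209.9 211. ]
y 42 145 z [-40.9 -38.3 -33.6] wz [206.8 209.7 211.3]
hz -38 219 wz [226.7 227.9]
```

```bash
python3 -m handwheel '0 0 -0.2 0 0 0 0;0 0 0 0 0 0 0;0 0 0 0 0 0 0;0 0 0 0 0 0 0;0 0 0 0 0 0 0;0 0 0 0 0 0 0' 100; python3 chk.py w9.png 12 | egrep "F,T|pos|hz -38"
```

```text
clock: 20.1
position: [0.5755, -0.1858, 0.1863]
ee_rot: [-0.559, -0.433, 0.559, -0.434]
ft_force: [1.4, 0.7, -1.3]
grip_width: 0.097
F,T [ 0.388 -0.492 -1.716 -0.127 -0.036 -0.027] [0.52 0.63 0.52 0.08 0.04 0.03] 12
pos [ 0.5755 -0.1858  0.1863] tool x [ 0.e+00 -1.e-04 -1.e+00] yaw tool y -14.37 0.094 20.65
hz -38 227 wz [226.7 228. ]
```

```bash
python3 -m handwheel '0 0 0 0 0 0 0;0 0 0 0 0 0 0;0 0 0 0 0 0 0;0 0 0 0 0 0 0;0 0 0 0 0 0 0;0 0 0 0 0 0 0' 100; python3 chk.py w9.png 12 | egrep "F,T|pos|hz -38"
```

```text
clock: 21.3
position: [0.5755, -0.1857, 0.1863]
ee_rot: [-0.559, -0.434, 0.559, -0.434]
ft_force: [-0.2, -2.3, -1.6]
grip_width: 0.092
F,T [-0.239 -2.607 -1.624 -0.572  0.082 -0.016] [0.38 0.68 0.48 0.06 0.03 0.03] 12
pos [ 0.5755 -0.1857  0.1863] tool x [-0.e+00 -1.e-04 -1.e+00] yaw tool y -14.36 0.094 21.85
hz -38 218 wz [226.7 227.9]
```

```bash
python3 -m handwheel '0 0 0.15 0 0 0 0;0 0 0 0 0 0 0;0 0 0 0 0 0 0;0 0 0 0 0 0 0;0 0 0 0 0 0 0;0 0 0 0 0 0 0;0 0 0 0 0 0 0;0 0 0 0 0 0 0' 100; python3 chk.py w9.png 10 | egrep "F,T|pos|hz -38";python3 -m handwheel '2 0 0 0 0 0 0;2 0 0 0 0 0 0;2 0 0 0 0 0 0;2 0 0 0 0 0 0;1 0 0 0 0 0 0;0 0 0 0 0 0 0;0 0 0 0 0 0 0' 100; python3 chk.py w9.png 12 | egrep "F,T|pos|y -16|y 14|y 42|hz -38"
```

```text
clock: 22.7
position: [0.5755, -0.1857, 0.1863]
ee_rot: [0.559, 0.434, -0.559, 0.434]
ft_force: [-0.1, -2.5, -1.7]
grip_width: 0.092
F,T [-0.344 -2.436 -1.294 -0.592  0.084 -0.011] [0.49 0.27 0.48 0.02 0.03 0.03] 10
pos [ 0.5755 -0.1857  0.1863] tool x [ 0.e+00  1.e-04 -1.e+00] yaw tool y -14.35 0.097 23.15
hz -38 220 wz [226.7 227.9]
clock: 23.9
position: [0.5755, -0.1857, 0.1773]
ee_rot: [0.559, 0.434, -0.559, 0.434]
ft_force: [-2.0, -2.5, -0.7]
grip_width: 0.093
F,T [-0.757 -2.362 -0.815 -0.539  0.106  0.007] [0.55 0.46 0.28 0.03 0.03 0.03] 12
pos [ 0.5755 -0.1857  0.1773] tool x [ 0.e+00  1.e-04 -1.e+00] yaw tool y -14.35 0.097 24.45
y -16 139 z [-40.6 -38.1 -33.8] wz [197.9 200.9 202.2]
y 14 135 z [-40.8 -38.  -33.9] wz [198.4 201.1 202.2]
y 42 139 z [-40.7 -38.  -34. ] wz [197.6 200.9 202.3]
hz -38 222 wz [217.7 219. ]
```

```bash
python3 -m handwheel '1 0 0.05 0 0 0 0;2 0 0.05 0 0 0 0;2 0 0 0 0 0 0;2 0 0 0 0 0 0;1 0 0 0 0 0 0;1 0 0 0 0 0 0;0 0 0 0 0 0 0;0 0 0 0 0 0 0' 100; python3 -m handwheel '0 0 0 0 0 0 0;0 0 0 0 0 0 0;0 0 0 0 0 0 0;0 0 0 0 0 0 0'; python3 chk.py w10.png 16 | egrep "F,T|pos|y -16|y 14|y 42|hz -38"
```

```text
clock: 25.3
position: [0.5755, -0.1858, 0.1683]
ee_rot: [0.559, 0.434, -0.558, 0.434]
ft_force: [-0.6, -1.9, 0.2]
grip_width: 0.095
clock: 25.7
position: [0.5755, -0.1858, 0.1683]
ee_rot: [0.559, 0.434, -0.558, 0.434]
ft_force: [1.2, -1.4, 0.3]
grip_width: 0.092
F,T [ 0.178 -1.135 -0.022 -0.216  0.028 -0.007] [0.46 0.5  0.49 0.05 0.03 0.04] 16
pos [ 0.5755 -0.1858  0.1683] tool x [ 0.e+00  1.e-04 -1.e+00] yaw tool y -14.35 0.098 26.45
y -16 139 z [-40.8 -38.1 -33.9] wz [189.1 192.  193.2]
y 14 135 z [-40.9 -38.3 -33.8] wz [189.5 191.9 193.5]
y 42 146 z [-40.9 -38.3 -33.9] wz [188.8 191.9 193.3]
hz -38 218 wz [208.7 210. ]
```

```bash
python3 -m handwheel '0.7 0 0 0 0 0 0;0.8 0 0 0 0 0 0;0 0 0 0 0 0 0;0 0 0 0 0 0 0;0 0 0 0 0 0 0' 100;  python3 chk.py w10.png 30 | egrep "F,T|pos|y -16|y 14|y 42|hz -38"
```

```text
clock: 27.0
position: [0.5755, -0.1858, 0.1668]
ee_rot: [0.559, 0.434, -0.559, 0.434]
ft_force: [0.4, -0.2, 0.4]
grip_width: 0.095
F,T [ 0.177 -0.277  0.063 -0.047 -0.054 -0.005] [0.48 0.4  0.39 0.04 0.03 0.03] 30
pos [ 0.5755 -0.1858  0.1668] tool x [ 0.e+00  1.e-04 -1.e+00] yaw tool y -14.35 0.095 28.45
y -16 138 z [-40.6 -38.1 -34. ] wz [188.  190.7 191.8]
y 14 143 z [-42.  -38.4 -33.9] wz [186.2 190.4 192. ]
y 42 141 z [-40.8 -38.4 -33.7] wz [187.1 190.6 191.8]
hz -38 215 wz [207.3 208.5]
```

```bash
python3 -m handwheel '0 0 0 0 0 0 0;0 0 0 0 0 0 0;0 0 0 0 0 0 40;0 0 0 0 0 0 40;0 0 0 0 0 0 40;0 0 0 0 0 0 40;0 0 0 0 0 0 40' 20;  python3 chk.py w11.png 3; python3 chk.py w12.png 3
```

```text
clock: 29.2
position: [0.5755, -0.1858, 0.1668]
ee_rot: [0.559, 0.434, -0.559, 0.434]
ft_force: [-0.1, 0.2, -0.4]
grip_width: 0.465
F,T [-0.272  0.505  0.007 -0.009  0.009  0.005] [0.11 0.37 0.35 0.02 0.03 0.02] 3
pos [ 0.5755 -0.1858  0.1668] tool x [ 0.e+00  1.e-04 -1.e+00] yaw tool y -14.35 0.473 29.3
y -36 14 z [-54.5 -37.2 -35.6] wz [180.  204.7 206.1]
y -32 144 z [-40.8 -39.  -34.1] wz [201.4 205.8 206.7]
y -28 247 z [-40.8 -38.8 -34. ] wz [195.4 202.6 206.2]
y -24 227 z [-40.8 -38.5 -34. ] wz [188.7 195.2 200. ]
y -20 141 z [-40.8 -38.  -33.8] wz [188.2 190.7 192.5]
y -16 143 z [-46.2 -38.1 -34. ] wz [187.3 190.4 191.8]
y -12 142 z [-40.7 -38.  -34. ] wz [187.7 190.6 191.6]
y -8 132 z [-40.8 -38.2 -33.8] wz [187.7 190.6 191.8]
y 10 147 z [-40.8 -38.3 -33.7] wz [186.7 190.5 191.9]
y 14 150 z [-54.9 -38.5 -33.8] wz [186.3 190.4 192. ]
y 18 147 z [-48.5 -38.3 -33.8] wz [186.2 190.5 191.8]
y 22 385 z [-46.5 -39.1 -28.4] wz [182.7 191.2 197.1]
y 26 244 z [-46.7 -40.1 -28.7] wz [189.3 195.9 197.6]
y 30 143 z [-40.9 -38.3 -33.8] wz [187.4 190.5 191.8]
y 34 147 z [-40.8 -38.3 -33.7] w
[... 2016 characters left out ...]
0.4 191.8]
y 50 139 z [-41.  -38.6 -33.7] wz [187.6 190.6 191.7]
y 54 144 z [-40.9 -38.4 -33.9] wz [187.3 190.3 191.8]
y 58 145 z [-41.  -38.4 -33.6] wz [187.7 190.5 191.8]
hz -86 154 wz [191.2 192.4]
hz -82 220 wz [191.3 192.3]
hz -78 219 wz [191.2 192.3]
hz -74 216 wz [191.2 192.2]
hz -70 195 wz [191.3 192.5]
hz -66 185 wz [191.3 192.2]
hz -62 185 wz [191.2 192.1]
hz -58 176 wz [191.1 192.2]
hz -54 218 wz [192.7 194.6]
hz -50 232 wz [196.4 198.6]
hz -46 264 wz [200.4 202.5]
hz -42 275 wz [204.4 206.7]
hz -38 220 wz [207.3 208.4]
hz -34 130 wz [207.2 208.6]
hz -30 84 wz [203.  204.6]
hz -26 70 wz [199.  200.7]
hz -22 69 wz [195.1 196.7]
hz -18 93 wz [191.2 192.5]
hz -14 128 wz [191.1 191.9]
```

View pics/w12.png

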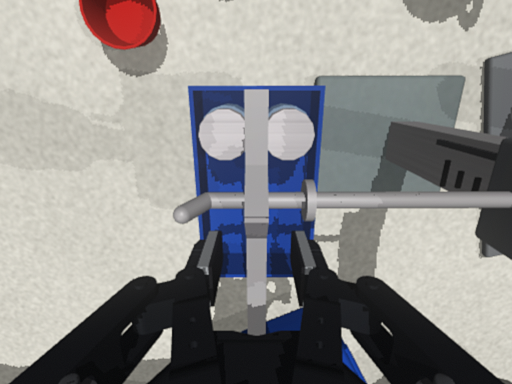

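```bash
python3 -m handwheel '-4 0 0 0 0 0 40;-8 0 0 0 0 0 40;-12 0 0 0 0 0 40;-16 0 0 0 0 0 40;-20 0 0 0 0 0 40;-20 0 0 0 0 0 40;-20 0 0 0 0 0 40;-20 0 0 0 0 0 40';python3 -m handwheel '-20 0 0 0 0 0 40;-10 0 0 0 0 0 40;0 0 0 0 0 0 40;0 0 0 0 0 0 40;0 0 0 0 0 0 40';  python3 - <<'E'
from h import *
Ws=[]
for n in ['wrist','scene','top','wrist']:
    c,W,T,K=shot(n,n+'_end.png')
    m=(W[...,2]>.165)&(W[...,2]<.215)&(abs(W[...,0]-.582)<.04)&(W[...,1]<-.07)&(W[...,1]>-.26)
    q=W[m]; h=q[(q[:,2]<.2)]
    n_=np.array([.2478,.9688]);t=(q[:,:2]-[.587,-.15])@n_
    for lo in range(-100,60,15):
        k=(t*1000>=lo)&(t*1000<lo+15)
        if k.sum()>5: print(n,lo+7,k.sum(),np.percentile(q[k,2]*1000,[50,90]).round(1),np.median(q[k,0]).round(4))
print(manip.get_obs()['clock'],manip.get_obs()['position'])
E
```

```text
clock: 30.3
position: [0.5755, -0.186, 0.2889]
ee_rot: [0.559, 0.433, -0.558, 0.434]
ft_force: [1.1, -0.2, 0.9]
grip_width: 0.465
clock: 30.8
position: [0.5751, -0.1856, 0.3158]
ee_rot: [-0.558, -0.434, 0.559, -0.433]
ft_force: [0.6, 0.6, -0.5]
grip_width: 0.465
wrist -93 79 [190.6 191.5] 0.5626
wrist -78 117 [190.7 191.7] 0.5659
wrist -63 116 [190.7 191.5] 0.5697
wrist -48 120 [190.8 191.6] 0.5732
wrist -33 127 [190.8 191.7] 0.5771
wrist -18 132 [192.9 199.1] 0.5809
wrist -3 727 [191.8 206.6] 0.5856
wrist 12 225 [195.3 201.6] 0.5888
wrist 27 175 [191.2 192.1] 0.5918
wrist 42 175 [191.1 192.1] 0.5955
scene -93 20 [186.8 191.4] 0.5675
scene -78 15 [188.7 190.6] 0.5688
scene -63 18 [189.  191.8] 0.5738
scene -48 18 [188.9 192.1] 0.5774
scene -33 18 [189.1 191.1] 0.5804
scene -18 11 [189.4 193.5] 0.5871
scene -3 87 [192.6 205.1] 0.5904
scene 12 32 [191.2 199.4] 0.5914
scene 27 19 [189.4 191.8] 0.5951
scene 42 34 [184.8 191.2] 0.599
top -3 48 [195.  205.4] 0.5852
top 12 22 [193.3 203.8] 0.5869
top 27 14 [190.6 194.9] 0.5905
top 42 16 [190.6 193.9] 0.5943
wrist -93 71 [190.6 191.5] 0.563
wrist -78 115 [190.7 191.5] 0.5661
wrist -63 118 [190.6 191.6] 0.5699
wrist -48 119 [190.8 191.5] 0.5735
wrist -33 141 [190.7 191.6] 0.5768
wrist -18 123 [192.8 199.1] 0.5804
wrist -3 722 [191.9 206.5] 0.5862
wrist 12 223 [195.1 202. ] 0.5889
wrist 27 176 [191.2 191.9] 0.592
wrist 42 176 [191.1 192.1] 0.5956
31.0 [ 0.57528968 -0.18576005  0.31622018]
```

View pics/scene_end.png

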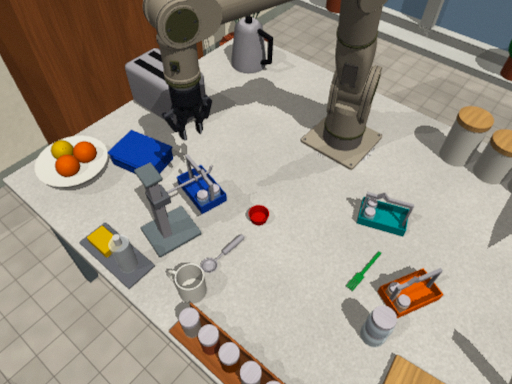

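View pics/wrist_end.png

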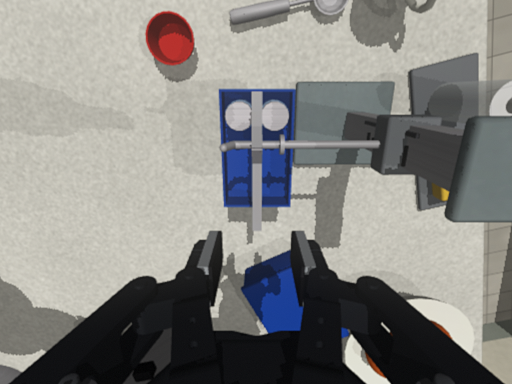

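The end pictures show the caddy hanging from the hook at wrist (257,146). The bar heights are flat to about 0.5 mm, the two wrist shots match, and the gripper is clear above it. The other things look unmoved.

```bash
python3 -c "
from workcell import hand_in
print(hand_in())"
```

```text
the job is handed in; nothing more can be done
None
```

The blue caddy is hanging from the scale hook by its notch, and I handed the job in at about 31 s of the 72 s allowed.

**What I did:** I gripped the handle at 100 N, lifted the caddy and brought it in from the hook's tip side. I then lowered it at no more than 2.5 cm/s until the hook carried it. The force readings put its weight at about 4.9–5.0 N, roughly 0.5 kg. Before letting go, the vertical force left on the wrist was about 0.06 ± 0.07 N and the hook had sunk about 49 mm.

**Last checks:**
- **Release:** The hook moved only about 0.1 mm when I let go.
- **Hanging:** The handle is level to about 0.5 mm along its length. The hook sits in the notch between the collar and the tip. The tray is about 80 mm above the counter and showed no movement between pictures.
- **Surroundings:** The robot touches nothing, and the bystanders look unmoved by eye in the scene picture. I did not measure their positions.

**What went less well:**
- **Sideways force:** While lowering, I shifted the tool 0.6 mm sideways. That pressed the handle against the hook at about 5 N, and correcting it overshot to about 2.6 N the other way. It was down to about 0.3 N before I let go.
- **Force readings:** These scattered by about ±0.5 N each, so I relied on averages and on the measured hook height.

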